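Drag the sample plate out from under the hood and load a tube

ROBOT

A 6-joint arm with a two-finger parallel gripper is mounted at the origin on the work surface. World frame = base frame: x ahead of the robot, y to its left, z up, the work surface at z = 0. Lengths are in m, angles in rad, forces in N, time in s.
With the tool pointing down it reaches from about 0.225 to 0.875 m from the base axis. Payload 3.4 kg.
Tool frame: the origin (TCP) lies on the front face of the gripper's body, between the roots of the fingers; the fingertips stand 73 mm ahead of it and the grasp point (between the pads) lies 54 mm ahead of it; z points along the fingers, y is the direction in which the jaws open and shut (so a half turn about z gives the same grasp; the last joint's range is limited). The gripper opens to 85 mm and grips with 20 to 120 N. Pads are 22 mm wide; open, the fingers measure 114 mm over their backs; the gripper's body (76 mm by 85 mm) begins 54 mm behind the grasp point. The pads swing forward as they close: fully open they stand 13 mm farther back than shut.
Start: joints at [-1.454, 0.276, 1.505, -0, 1.361, -0.121], TCP at [0.135, -0.559, 0.304] pointing down, gripper open.
Joint ranges: [-2.89, 2.89], [-0.75, 2.08], [0.22, 2.7], [-1.18, 4.32], [0.11, 2.71], [-2.7, 2.7]. Speed limits (rad/s): [2.57, 2.57, 3.14, 3.14, 3.14, 3.14].

INTERFACE

Orientations are given as a rotation vector (axis times angle).
In Python, from bench import state, cams, r gives the robot as it stands. The module is installed in compiled form; this text tells all that it offers.
- The arm moves only by the tool step_arm, never from a script. Its argument "series" is a list of rows, each a list of 2 entries, a list of its own where there are three numbers: the shift along the tool's x, y, z normalised to -1 to 1, where 1 is 0.3 m, then the turn, a rotation vector about the tool's x, y, z normalised to -1 to 1, where 1 is 180 degrees. A call has 1 to 5 rows; each row shifts and turns the commanded pose from where the row before left it, along the tool's axes as they then stand; what a row does not reach is not made up. A row lasts 1/12 s, in which the tool goes at most 41.7 mm and 7.16 degrees, less where a joint would pass 70% of its speed; a pose out of reach is approached as far as the arm can. A call with a number of a shift or a turn outside -1 to 1 is refused whole. A call with a gripper value outside its range is refused whole. "hand" is the gripper's target within -1 to 1 (fully open at 1, half-way at 0, shut at -1), set as the call begins (left out, the last holds). The fingers move at their own pace and stop on an object; "newtons" is the grip in N (left out, the last holds). Time passes only in rows, so rows that do not move let the fingers close. It gives the time, the measured TCP pose, the force and the opening at its end, in the units of the state.
- state(): the state, without advancing time (a new reading comes with each control period).
- cams.grab_frame(name): name is "scene" or "top" or "wrist"; returns a dict with "frame" (400x640x3 uint8, blue, green, red), "mtx" (3x3 intrinsics, pixels), "k1" (the pictures are not rectified: a ray, as slopes to the right and down, at radius r is drawn at 1 + k1 r^2 times it, then the intrinsics apply), "eye" and "rotation" of the camera in the world. Camera axes: x right, y down, z forward; pixel columns grow to the right and rows downward; lengths in m; the calibration is good to about 2 mm. A picture is of the moment at which its call begins. There is no depth.
- r.hand_in(): hands the job in, once; it reports no verdict.
The state is a dict: "time": time; "q": joint angles; "joint_velocities": joint speeds; "joint_efforts": joint torques, N m; "tool_pos": TCP position; "tcp_rot": TCP orientation; "ft_force": force on the tool from outside, world axes, zero at the start; "moment": the same for the moment, N m; "width": finger opening in m.
Only numpy, scipy, OpenCV 4.12 (cv2) and the standard library are available. Lean on these libraries where they do the work, as an engineer would, in place of code of your own. Each camera call takes 0.05 s, during which the arm holds its last target.

TASK

Draw the white sample plate out from under the blue hood until its front edge rests against the front stop: press down on top of it with your fingertips (the dark pad gives grip) and drag it back gently by friction, never pushing on it with more than 25 N. Only then take the blue-capped tube from the yellow stand and stand it in the plate's uncovered well, right down to the bottom, let go, and leave the plate against the stop. Leave the pump bottle, glove box and red swab bin where they are.

Things in the scene. Friction and masses are not known exactly. Their poses are not given: they have to be found in the camera images.
- bay: Fixed grey bay, 280 (x) by 150 mm (y). A level channel along its x, 104 mm wide, floor 12 mm above the table, between side walls 29 mm high. A blue front stop, as high, closes its -x end (robot's side). A blue hood covers it from x = +30 to +145 mm, underside 46 mm, top 76 mm above the table. Origin: on the table, on the channel's middle line; z up.
- plate: Loose rigid white plate, 150 (x) by 100 mm (y), 0.45 to 0.75 kg, flat on the channel floor with 2 mm side play. Plates differ in thickness, 19 to 31 mm, pad included, not measured: feel for the top. Starts 70 to 100 mm short of the stop, front 55 to 85 mm uncovered. Dark rubber pad on top, 42 (x) by 80 mm, 1 mm thick, centred at plate x = -50 mm. Friction: pad about 0.9, underneath about 0.4. Origin: centre of underside.
- well (a point): Centre of the bottom of the round well in the plate, on the bay's floor. The well is 19 mm in diameter and goes upright right through the plate, at plate x = +40 mm, y = 0. Hidden under the hood until the plate is drawn out; then 40 mm in front of the hood.
- stand: Fixed yellow block, 70 by 70 by 40 mm high, with one upright hole 20 mm in diameter and 30 mm deep in its middle, in which the tube stands at the start. Origin: centre of its underside.
- tube: Capped sample tube, 100 mm tall, 16 mm in diameter with slightly chamfered foot, clear with a blue cap that is 18 mm in diameter and is the top 22 mm; 25 g. It stands loosely upright in the stand's hole, its foot 10 mm and its top 110 mm above the table. Origin: centre of its underside; z along the tube to the cap.
- sanitiser: Pump bottle, 60 mm in diameter, 175 mm tall, loose; to be left alone. Origin: centre of its underside.
- glovebox: Cardboard glove box with blue band, 100 by 200 by 70 mm high (some glove tufts to 90 mm), loose; to be left alone. Origin: centre of its underside.
- swab_bin: Open red plastic bin with paper-wrapped swabs, 160 by 140 by 70 mm high (swabs to 90 mm), loose; to be left alone. Origin: centre of its underside.
- stop (a point): Middle of the front stop's inner face, at bay x = -125 mm, 29 mm above the table (the stop's top edge). The plate drawn fully out touches it; the plate's origin is then at bay x = -50 mm.
Mind the look-alikes: they are no part of the job. Of the things like the plate, leave any that is green; of the rest the larger one is meant.

How it is judged:
On the way, in this order (a step that is already met when the one before it is completed fails the run):
1. the plate is drawn out until its front edge is within 4 mm of the front stop, with the tube still in its stand (x of plate in the frame of bay below -0.046 m and distance of tube from where it was at the start of the episode below 0.02 m), for 0.2 s.
2. the tube stands in the well, on the bottom (z of tube in the frame of plate between -0.004 and 0.004 m and horizontal distance between tube and well below 0.006 m), for 0.2 s.
At the end, for the whole second after the job is handed in: The plate lies flat in the bay with its front edge within 5 mm of the front stop; the tube stands in the plate's well, its foot within 4 mm of the bottom and 6 mm of the well's axis, upright within 0.25 rad; all at rest and released (all of step 2 and x of plate in the frame of bay below -0.045 m and z of plate in the frame of bay below 0.016 m and angle between tube's own z axis and vertical below 0.25 rad and linear speed of each of tube, plate below 0.02 m/s); the robot touches nothing.
It fails at once if the fingers push on the plate with more than 25 N (contact force between the fingers and plate above 25 N).
It fails at once if the plate is flung: faster than 0.25 m/s (linear speed of plate above 0.25 m/s).
It fails at once if the pump bottle is moved by more than 30 mm (distance of sanitiser from where it was at the start of the episode above 0.03 m).
It fails at once if the glove box is moved by more than 30 mm (distance of glovebox from where it was at the start of the episode above 0.03 m).
It fails at once if the swab bin is moved by more than 30 mm (distance of swab_bin from where it was at the start of the episode above 0.03 m).
It also fails if it takes over 67 s, if anything falls off the work surface, if the arm or the gripper's body presses on something with over 40 N, if the wrist force passes 120 N, or if a joint passes its speed limit or range.

## Working session

There is one attempt and no reset: what is moved stays moved. The work goes in short steps, Python scripts to look and compute and a tool call to move; the robot and the scene stay as the last step left them, time stands still between calls to the robot, and variables do not carry over. Pictures are saved under pics/ and viewed, and the job is handed in when it is done.

Besides the shell and the picture viewer there is one more tool, called after "Call:" in YAML: its name, and indented under it one key for each argument. step_arm: Moves the arm, as the interface text tells. Its arguments: {"type":"object","properties":{"series":{"type":"array","items":{"type":"array"}},"hand":{"type":"number"},"newtons":{"type":"number"}},"required":["series"]}

```bash
mkdir -p pics
python3 - <<'E'
from bench import state,cams
import cv2
s=state();print(s)
for n in("scene","top","wrist"):
    f=cams.grab_frame(n);cv2.imwrite(f"pics/a_{n}.png",f["frame"]);print(n,f["mtx"],f["k1"],f["eye"],f["rotation"])
E
```

```text
{'time': 0.0, 'q': array([-1.45395842e+00,  2.76535003e-01,  1.50614634e+00, -2.57273966e-05,
        1.36071863e+00, -1.21008766e-01]), 'joint_velocities': array([ 0.00148957, -0.00030874,  0.00140493, -0.00152608, -0.00152232,
       -0.00117168]), 'joint_efforts': array([-1.64441994e-03, -4.16782129e+01, -2.45812869e+01, -4.80536855e-04,
        1.12037198e-02, -4.95956471e-06]), 'tool_pos': array([ 0.13540956, -0.55839797,  0.30306856]), 'tcp_rot': array([-3.11760782e+00, -3.72522630e-01,  3.35766132e-05]), 'ft_force': array([-0.23508989, -0.02923049, -0.30820844]), 'moment': array([-0.0300324 , -0.01428592,  0.00463362]), 'width': 0.08571409859406294}
scene [[426.38992681   0.         320.00062861]
 [  0.         426.38992681 196.84974111]
 [  0.           0.           1.        ]] -0.109489208031532 [ 1.26462581 -0.30460393  0.72309815] [-2.02729192 -1.28936624  0.52981425]
top [[483.68305808   0.         316.95986063]
 [  0.         483.68305808 198.77920156]
 [  0.           0.           1.        ]] 0.012362687328985782 [0.46005158 0.01584461 1.42664881] [-2.14783527  2.1999822  -0.1452049 ]
wrist [[285.46460268   0.         315.84096   ]
 [  0.         285.46460268 200.20256436]
 [  0.           0.           1.        ]] 0.006173415837674953 [ 0.21472362 -0.53937759  0.37466296] [ 2.2569828  -1.77454487 -0.29581364]
```

View pics/a_top.png

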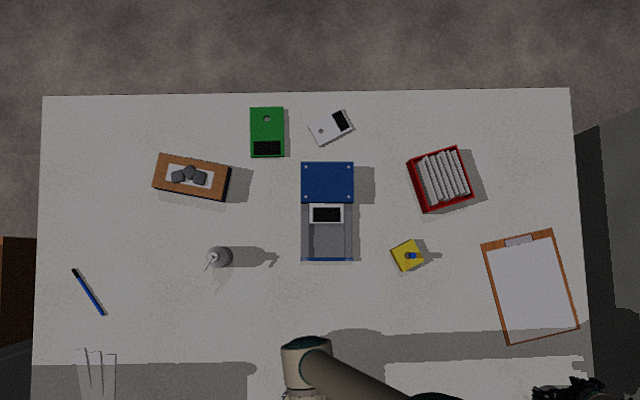

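View pics/a_scene.png

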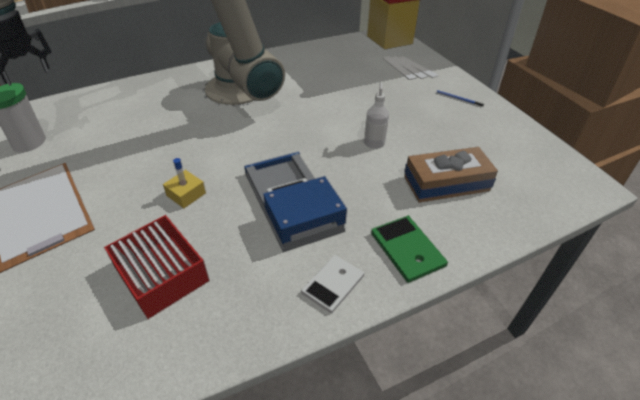

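View pics/a_wrist.png

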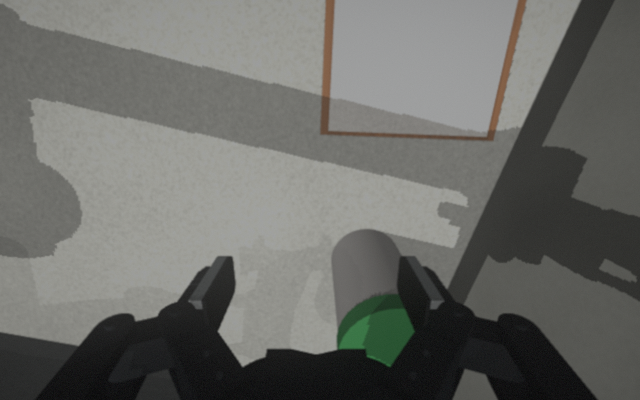

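The top view shows the hood at (301–354, 162–203), the pad at about (327, 214), the front stop at about (327, 260) and the stand with tube at (408, 256). The wrist camera sees a green-topped bottle and the clipboard near the start pose. Next I'll measure these positions.

```bash
cat > h.py <<'E'
import numpy as np,cv2
from scipy.spatial.transform import Rotation as R
from bench import state,cams
def grab(n,save=None):
    f=cams.grab_frame(n)
    if save: cv2.imwrite(f"pics/{save}.png",f["frame"])
    return f
def rays(f,px):
    px=np.atleast_2d(np.float64(px))
    d=np.array([f["k1"],0,0,0,0],float)
    u=cv2.undistortPoints(px[:,None,:],f["mtx"],d)[:,0]
    return np.c_[u,np.ones(len(u))]@R.from_rotvec(f["rotation"]).as_matrix().T
def onz(f,px,z):
    v=rays(f,px);e=np.array(f["eye"]);return e+v*((z-e[2])/v[:,2])[:,None]
def proj(f,P):
    Rm=R.from_rotvec(f["rotation"]);rv=Rm.inv()
    return cv2.projectPoints(np.float64(np.atleast_2d(P)),rv.as_rotvec(),-rv.apply(f["eye"]),f["mtx"],np.array([f["k1"],0,0,0,0],float))[0][:,0]
def tri(f1,p1,f2,p2):
    A=np.zeros((3,3));b=np.zeros(3)
    for f,p in((f1,p1),(f2,p2)):
        v=rays(f,p)[0];v/=np.linalg.norm(v);M=np.eye(3)-np.outer(v,v);A+=M;b+=M@np.array(f["eye"])
    return np.linalg.solve(A,b)
def blobs(f,lo,hi,roi=None,amin=15):
    hsv=cv2.cvtColor(f["frame"],cv2.COLOR_BGR2HSV);m=cv2.inRange(hsv,np.array(lo),np.array(hi))
    if roi:
        k=np.zeros_like(m);x0,y0,x1,y1=roi;k[y0:y1,x0:x1]=1;m*=k
    cs,_=cv2.findContours(m,cv2.RETR_EXTERNAL,cv2.CHAIN_APPROX_NONE)
    return m,sorted([c for c in cs if cv2.contourArea(c)>=amin],key=cv2.contourArea,reverse=True)
E
python3 - <<'E'
from h import *
t=grab("top");s=grab("scene")
def show(f,n,lo,hi,roi,z,am=8):
    m,cs=blobs(f,lo,hi,roi,am)
    for c in cs[:4]:
        r=cv2.minAreaRect(c);M=cv2.moments(c);ce=(M["m10"]/M["m00"],M["m01"]/M["m00"])
        print(n,cv2.contourArea(c),"cen",np.round(ce,1),"w",onz(t,[ce],z).round(4)[0] if f is t else "","\n",onz(f,cv2.boxPoints(r),z).round(4)[:,:2].tolist())
show(t,"hood",(100,100,40),(125,255,255),(290,150,365,210),.076)
show(t,"stop",(100,80,30),(125,255,255),(290,245,365,270),.029)
show(t,"pad",(0,0,0),(180,255,60),(300,200,350,226),.037)
show(t,"stand",(18,120,60),(35,255,255),(380,230,440,280),.040)
show(t,"cap",(100,120,40),(125,255,255),(395,240,425,270),.110,3)
show(s,"capS",(100,120,40),(125,255,255),(165,150,195,185),.110,3)
im=cv2.resize(t["frame"][150:280,280:440],None,fx=5,fy=4.5,interpolation=cv2.INTER_CUBIC);cv2.imwrite("pics/b.png",im)
im=cv2.resize(s["frame"][140:250,150:360],None,fx=3.8,fy=3.8,interpolation=cv2.INTER_CUBIC);cv2.imwrite("pics/c.png",im)
E
```

```text
hood 2009.5 cen [326.8 181.6] w [ 0.6594 -0.0444  0.076 ] 
 [[0.717, 0.0271], [0.7139, -0.1204], [0.6026, -0.1167], [0.6059, 0.0295]]
stop 134.5 cen [328.2 258.4] w [ 0.4435 -0.0444  0.029 ] 
 [[0.4494, 0.0277], [0.4459, -0.113], [0.4373, -0.1127], [0.4409, 0.0279]]
pad 338.0 cen [326.  214.5] w [ 0.5694 -0.0413  0.037 ] 
 [[0.5891, -0.0043], [0.5873, -0.0794], [0.5497, -0.0782], [0.5515, -0.0034]]
pad 13.0 cen [322.3 202.5] w [ 0.6044 -0.0316  0.037 ] 
 [[0.6073, 0.0299], [0.6041, -0.1088], [0.6012, -0.1087], [0.6044, 0.03]]
stand 612.0 cen [406.7 255.2] w [ 0.4472 -0.2685  0.04  ] 
 [[0.4624, -0.2192], [0.496, -0.2865], [0.4317, -0.3179], [0.3986, -0.2507]]
cap 22.5 cen [412.1 255. ] w [ 0.4479 -0.2689  0.11  ] 
 [[0.4536, -0.2608], [0.4532, -0.2771], [0.4424, -0.2766], [0.4428, -0.2603]]
capS 39.0 cen [177.2 163.2] w  
 [[0.4428, -0.2762], [0.4442, -0.2639], [0.4798, -0.267], [0.4784, -0.2789]]
```

View pics/b.png

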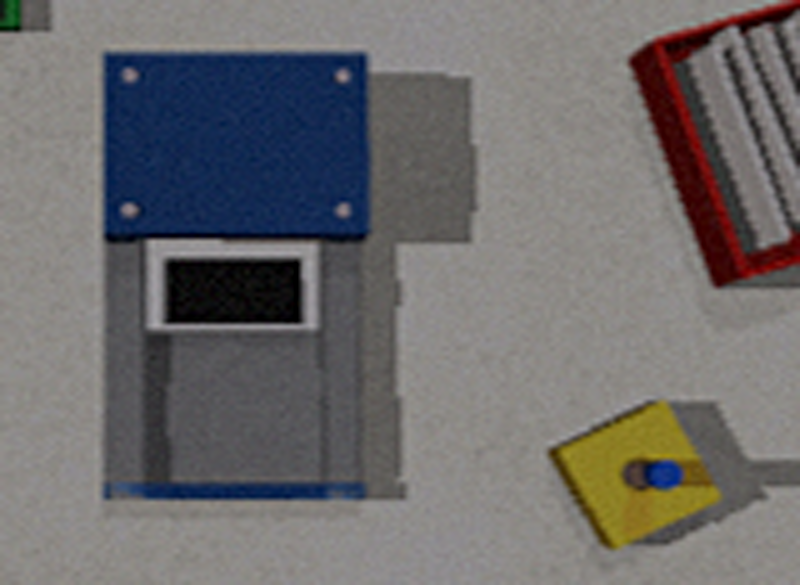

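View pics/c.png

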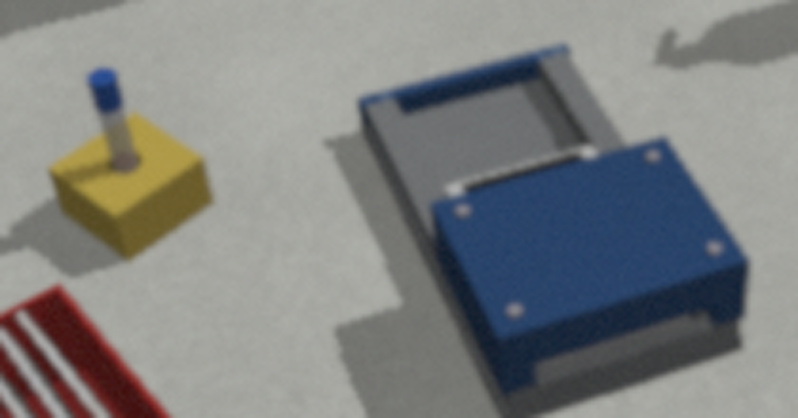

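```bash
cat >> h.py <<'E'
def go(p,yaw=None):
    """remaining shift in tool units, and turn about tool z for jaw axis along world angle yaw+90deg"""
    s=state();Rm=R.from_rotvec(s["tcp_rot"]);d=Rm.inv().apply(np.array(p)-s["tool_pos"])
    print("pos",s["tool_pos"].round(4),"t",round(s["time"],2),"F",s["ft_force"].round(2),"w",round(s["width"],4))
    print("shift units",(d/.3).round(4),"rows>=",np.linalg.norm(d)/.0417)
    if yaw is not None:
        x=Rm.apply([1,0,0]);a=np.arctan2(x[1],x[0]);print("x-axis yaw",a.round(4),"turn units(x toward yaw, and +pi)",[-((yaw+k-a+np.pi)%(2*np.pi)-np.pi)/np.pi for k in (0,np.pi)])
        print("tool z",Rm.apply([0,0,1]).round(4), "rotmat\n",Rm.as_matrix().round(3))
E
python3 - <<'E'
from h import *
go([.569,-.043,.25],-.025)
E
```

```text
pos [ 0.1354 -0.5587  0.3035] t 0.25 F [ 0.09 -1.36  0.35] w 0.0856
shift units [ 1.8094 -1.3299  0.1796] rows>= 16.2070204005188
x-axis yaw 0.2378 turn units(x toward yaw, and +pi) [np.float64(0.08365662248237282), np.float64(-0.9163433775176273)]
tool z [-1.e-04  8.e-04 -1.e+00] rotmat
 [[ 0.972  0.236 -0.   ]
 [ 0.236 -0.972  0.001]
 [ 0.    -0.001 -1.   ]]
```

Call:
step_arm:
  series:
    - [[0,0,0],[0,0,0.028]]
    - [[0,0,0],[0,0,0.028]]
    - [[0,0,0],[0,0,0.0277]]
  hand: -1
  newtons: 40

```text
time: 0.5
tool_pos: [0.1354, -0.5588, 0.3037]
tcp_rot: [-3.141, 0.046, 0.0]
ft_force: [0.4, 0.7, 0.3]
width: 0.0513
```

Run:
```python
from h import *
go([.569,-.043,.25],-.025)
```

```text
pos [ 0.1354 -0.5588  0.3037] t 0.5 F [0.36 0.65 0.27] w 0.0513
shift units [ 1.3938 -1.7611  0.1795] rows>= 16.209463873781026
x-axis yaw -0.0295 turn units(x toward yaw, and +pi) [np.float64(-0.0014428568664152193), np.float64(0.9985571431335848)]
tool z [-1.e-04  3.e-04 -1.e+00] rotmat
 [[ 1.   -0.03 -0.  ]
 [-0.03 -1.    0.  ]
 [-0.   -0.   -1.  ]]
```

Call:
step_arm:
  series:
    - [[0.0697,-0.088,0],[0,0,0]]
    - [[0.0697,-0.088,0],[0,0,0]]
    - [[0.0697,-0.088,0],[0,0,0]]
    - [[0.0697,-0.088,0],[0,0,0]]
    - [[0.0697,-0.088,0],[0,0,0]]

```text
time: 0.92
tool_pos: [0.2439, -0.4282, 0.3038]
tcp_rot: [-3.141, 0.041, -0.0]
ft_force: [-0.1, -0.1, -0.0]
width: 0.0
```

Call:
step_arm:
  series:
    - [[0.0697,-0.088,0],[0,0,0]]
    - [[0.0697,-0.088,0],[0,0,0]]
    - [[0.0697,-0.088,0],[0,0,0]]
    - [[0.0697,-0.088,0],[0,0,0]]
    - [[0.0697,-0.088,0],[0,0,0]]

```text
time: 1.33
tool_pos: [0.3518, -0.2987, 0.304]
tcp_rot: [3.141, -0.04, 0.0]
ft_force: [1.6, -0.2, -0.3]
width: 0.0
```

Call:
step_arm:
  series:
    - [[0.0697,-0.088,0],[0,0,0]]
    - [[0.0697,-0.088,0],[0,0,0]]
    - [[0.0697,-0.088,0],[0,0,0]]
    - [[0.0697,-0.088,0],[0,0,0]]
    - [[0.0697,-0.088,0],[0,0,0]]

```text
time: 1.75
tool_pos: [0.4597, -0.1693, 0.304]
tcp_rot: [3.141, -0.039, 0.0]
ft_force: [0.1, -0.9, -0.1]
width: 0.0
```

Run:
```python
from h import *
go([.569,-.043,.25],-.025)
```

```text
pos [ 0.4597 -0.1693  0.304 ] t 1.75 F [ 0.06 -0.91 -0.05] w 0.0
shift units [ 0.3537 -0.4301  0.1799] rows>= 4.20978951112906
x-axis yaw -0.0251 turn units(x toward yaw, and +pi) [np.float64(-1.616814900618853e-05), np.float64(0.9999838318509938)]
tool z [ 2.e-04 -3.e-04 -1.e+00] rotmat
 [[ 1.    -0.025  0.   ]
 [-0.025 -1.    -0.   ]
 [ 0.     0.    -1.   ]]
```

Call:
step_arm:
  series:
    - [[0.0707,-0.086,0],[0,0,0]]
    - [[0.0707,-0.086,0],[0,0,0]]
    - [[0.0707,-0.086,0.06],[0,0,0]]
    - [[0.0707,-0.086,0.06],[0,0,0]]
    - [[0.0707,-0.086,0.06],[0,0,0]]

```text
time: 2.17
tool_pos: [0.5692, -0.0431, 0.2496]
tcp_rot: [3.141, -0.039, 0.002]
ft_force: [1.2, -0.4, -0.1]
width: -0.0002
```

Call:
step_arm:
  series:
    - [[0,0,0],[0,0,0]]
    - [[0,0,0],[0,0,0]]

```text
time: 2.33
tool_pos: [0.5683, -0.0432, 0.2483]
tcp_rot: [-3.141, 0.035, 0.005]
ft_force: [-0.0, -0.6, 0.9]
width: -0.0001
```

Run:
```python
from h import *
go([.569,-.043,.25],-.025)
w=grab("wrist","d_wrist")
print(proj(w,[[.569,-.043,.037],[.604,-.1,.076],[.604,.01,.076]]))
```

```text
pos [ 0.5683 -0.0432  0.2483] t 2.33 F [-0.01 -0.64  0.86] w -0.0001
shift units [ 0.0024 -0.0008 -0.0058] rows>= 0.04525896810332031
x-axis yaw -0.0221 turn units(x toward yaw, and +pi) [np.float64(0.0009333782642923894), np.float64(-0.9990666217357076)]
tool z [-3.4e-03  3.0e-04 -1.0e+00] rotmat
 [[ 1.    -0.022 -0.003]
 [-0.022 -1.     0.   ]
 [-0.003 -0.    -1.   ]]
[[315.53715953 185.5126169 ]
 [381.01407831 157.39828926]
 [252.94472935 160.18892514]]
```

View pics/d_wrist.png

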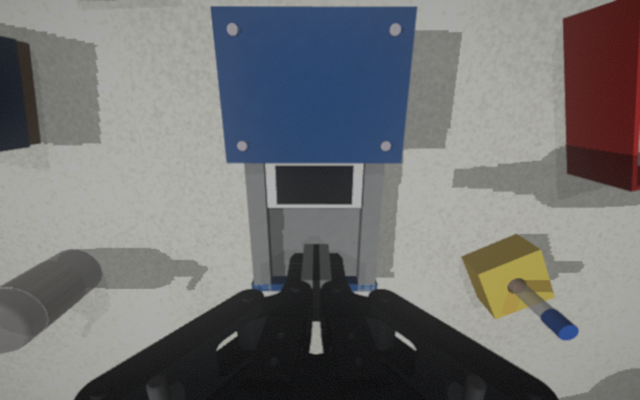

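The wrist view shows the pad at about (314, 185), the hood's front edge on row ~162 (columns 226–403), the stop on row ~287 and the stand and tube at the right. I'll refine the positions from here.

Run:
```python
from h import *
w=grab("wrist")
for n,lo,hi,roi,z in(("hood",(100,100,40),(125,255,255),(200,0,430,180),.076),("pad",(0,0,0),(180,255,70),(262,164,366,206),.037),("stand",(18,120,40),(35,255,255),(450,220,570,330),.04),("stop",(100,80,30),(125,255,255),(240,270,400,300),.029)):
    m,cs=blobs(w,lo,hi,roi,30)
    for c in cs[:2]:
        q=cv2.approxPolyDP(cv2.convexHull(c),4,True)[:,0]
        P=onz(w,q,z)[:,:2];print(n,q.tolist(),P.round(4).tolist(),P.mean(0).round(4), "box mean",onz(w,[cv2.minAreaRect(c)[0]],z)[0].round(4))
```

```text
hood [[412, 8], [398, 161], [227, 161], [210, 8]] [[0.7135, -0.1186], [0.6002, -0.1163], [0.6037, 0.0315], [0.717, 0.0297]] [ 0.6586 -0.0434] box mean [ 0.663  -0.0429  0.076 ]
pad [[350, 166], [349, 202], [277, 202], [276, 166]] [[0.5884, -0.0795], [0.5499, -0.079], [0.5517, -0.0033], [0.5902, -0.0048]] [ 0.5701 -0.0416] box mean [ 0.5699 -0.0411  0.037 ]
stand [[515, 235], [538, 249], [551, 295], [494, 317], [478, 297], [464, 261]] [[0.509, -0.2584], [0.4914, -0.2869], [0.4306, -0.3155], [0.4003, -0.255], [0.4295, -0.2313], [0.4781, -0.2081]] [ 0.4565 -0.2592] box mean [ 0.4593 -0.2606  0.04  ]
stop [[285, 277], [281, 290], [252, 288]] [[0.4544, -0.0052], [0.4363, 0.0007], [0.44, 0.0355]] [0.4436 0.0103] box mean [0.4418 0.0144 0.029 ]
stop [[346, 278], [375, 284], [374, 290], [350, 290]] [[0.4514, -0.0777], [0.4422, -0.1125], [0.4337, -0.1117], [0.4343, -0.0827]] [ 0.4404 -0.0961] box mean [ 0.4433 -0.0951  0.029 ]
```

Call:
step_arm:
  series:
    - [[0,-0.005,0.1],[0,0,0]]
    - [[0,0,0.1],[0,0,0]]
    - [[0,0,0.1],[0,0,0]]
    - [[0,0,0.07],[0,0,0]]
    - [[0,0,0.03],[0,0,0]]

```text
time: 2.85
tool_pos: [0.5662, -0.0442, 0.1281]
tcp_rot: [-3.141, 0.043, 0.006]
ft_force: [-0.1, -0.4, -0.4]
width: -0.0001
```

Call:
step_arm:
  series:
    - [[0,0,0.007],[0,0,0]]
    - [[0,0,0.003],[0,0,0]]
    - [[0,0,0],[0,0,0]]

```text
time: 3.1
tool_pos: [0.5692, -0.0438, 0.1285]
tcp_rot: [3.141, -0.041, 0.005]
ft_force: [-0.0, 0.6, -0.5]
width: 0.0
```

Run:
```python
from h import *
go([.569,-.0416,.117],-.024)
```

```text
pos [ 0.5692 -0.0438  0.1285] t 3.1 F [-0.02  0.64 -0.48] w 0.0
shift units [-0.0009 -0.0074  0.0383] rows>= 0.28035382931727587
x-axis yaw -0.0259 turn units(x toward yaw, and +pi) [np.float64(-0.0006122215643264386), np.float64(0.9993877784356736)]
tool z [ 3.e-03 -8.e-04 -1.e+00] rotmat
 [[ 1.    -0.026  0.003]
 [-0.026 -1.    -0.001]
 [ 0.003  0.001 -1.   ]]
```

Call:
step_arm:
  series:
    - [[0,-0.005,0.01],[0,0,0]]
    - [[0,0,0.01],[0,0,0]]
    - [[0,0,0.007],[0,0,0]]
    - [[0,0,0.003],[0,0,0]]

```text
time: 3.43
tool_pos: [0.5683, -0.0415, 0.118]
tcp_rot: [3.141, -0.039, 0.0]
ft_force: [0.2, 0.8, 0.2]
width: -0.0001
```

Call:
step_arm:
  series:
    - [[0,0,0.003],[0,0,0]]
    - [[0,0,0.003],[0,0,0]]

```text
time: 3.6
tool_pos: [0.5683, -0.0415, 0.1161]
tcp_rot: [3.141, -0.039, 0.0]
ft_force: [-0.3, 0.2, -0.8]
width: -0.0001
```

Call:
step_arm:
  series:
    - [[0,0,0.003],[0,0,0]]
    - [[0,0,0.003],[0,0,0]]

```text
time: 3.77
tool_pos: [0.5683, -0.0416, 0.1142]
tcp_rot: [3.141, -0.039, 0.0]
ft_force: [-0.2, 0.5, 0.2]
width: 0.0001
```

Call:
step_arm:
  series:
    - [[0,0,0.003],[0,0,0]]
    - [[0,0,0.003],[0,0,0]]

```text
time: 3.93
tool_pos: [0.5683, -0.0416, 0.1124]
tcp_rot: [3.141, -0.04, 0.0]
ft_force: [0.8, -0.0, 0.7]
width: 0.0001
```

Call:
step_arm:
  series:
    - [[0,0,0.003],[0,0,0]]
    - [[0,0,0],[0,0,0]]

```text
time: 4.1
tool_pos: [0.5682, -0.0416, 0.1114]
tcp_rot: [3.141, -0.04, -0.001]
ft_force: [-1.0, -0.2, 0.1]
width: -0.0
```

Call:
step_arm:
  series:
    - [[0,0,0.003],[0,0,0]]
    - [[0,0,0],[0,0,0]]

```text
time: 4.27
tool_pos: [0.5682, -0.0416, 0.1105]
tcp_rot: [3.141, -0.039, -0.0]
ft_force: [-0.6, 0.2, -0.0]
width: -0.0001
```

Call:
step_arm:
  series:
    - [[0,0,0.003],[0,0,0]]
    - [[0,0,0],[0,0,0]]

```text
time: 4.43
tool_pos: [0.5682, -0.0416, 0.1097]
tcp_rot: [3.141, -0.039, -0.0]
ft_force: [0.1, -0.1, 0.0]
width: 0.0
```

Call:
step_arm:
  series:
    - [[0,0,0.003],[0,0,0]]
    - [[0,0,0],[0,0,0]]

```text
time: 4.6
tool_pos: [0.5682, -0.0416, 0.1088]
tcp_rot: [3.141, -0.04, -0.0]
ft_force: [-0.1, -0.1, -0.0]
width: -0.0001
```

Call:
step_arm:
  series:
    - [[0,0,0.003],[0,0,0]]
    - [[0,0,0],[0,0,0]]

```text
time: 4.77
tool_pos: [0.5682, -0.0416, 0.1079]
tcp_rot: [3.141, -0.04, -0.0]
ft_force: [0.1, -0.2, 0.3]
width: -0.0001
```

Call:
step_arm:
  series:
    - [[0,0,0.003],[0,0,0]]
    - [[0,0,0],[0,0,0]]

```text
time: 4.93
tool_pos: [0.5682, -0.0416, 0.1069]
tcp_rot: [3.141, -0.04, -0.0]
ft_force: [-1.5, -0.8, 0.6]
width: 0.0003
```

Call:
step_arm:
  series:
    - [[0,0,0.003],[0,0,0]]
    - [[0,0,0],[0,0,0]]

```text
time: 5.1
tool_pos: [0.5682, -0.0416, 0.106]
tcp_rot: [3.141, -0.04, -0.0]
ft_force: [-0.2, -0.3, -0.0]
width: 0.0
```

Call:
step_arm:
  series:
    - [[0,0,0.003],[0,0,0]]
    - [[0,0,0],[0,0,0]]

```text
time: 5.27
tool_pos: [0.5682, -0.0416, 0.1052]
tcp_rot: [3.141, -0.04, -0.0]
ft_force: [-0.2, -0.9, -0.5]
width: 0.0003
```

Call:
step_arm:
  series:
    - [[0,0,0.003],[0,0,0]]
    - [[0,0,0],[0,0,0]]

```text
time: 5.43
tool_pos: [0.5684, -0.0416, 0.1048]
tcp_rot: [3.141, -0.04, 0.0]
ft_force: [-0.6, 0.1, 3.7]
width: 0.0002
```

Call:
step_arm:
  series:
    - [[0,0,0.0015],[0,0,0]]
    - [[0,0,0],[0,0,0]]

```text
time: 5.6
tool_pos: [0.5683, -0.0416, 0.1048]
tcp_rot: [3.141, -0.039, 0.001]
ft_force: [-2.2, -0.3, 6.0]
width: 0.0002
```

Call:
step_arm:
  series:
    - [[0,0,0.003],[0,0,0]]
    - [[0,0,0],[0,0,0]]

```text
time: 5.77
tool_pos: [0.5683, -0.0416, 0.1047]
tcp_rot: [3.141, -0.039, 0.001]
ft_force: [-3.2, 0.2, 12.8]
width: -0.0
```

Call:
step_arm:
  series:
    - [[-0.005,0,0],[0,0,0]]
    - [[-0.006,0,0],[0,0,0]]
    - [[-0.007,0,0],[0,0,0]]

```text
time: 6.02
tool_pos: [0.5661, -0.0417, 0.1047]
tcp_rot: [3.14, -0.04, 0.013]
ft_force: [4.9, 1.0, 6.0]
width: -0.0002
```

Call:
step_arm:
  series:
    - [[0,0,0.003],[0,0,0]]
    - [[0,0,0],[0,0,0]]

```text
time: 6.18
tool_pos: [0.5658, -0.0418, 0.1046]
tcp_rot: [3.14, -0.04, 0.012]
ft_force: [2.0, 1.4, 12.7]
width: 0.0001
```

Call:
step_arm:
  series:
    - [[-0.004,0,0.001],[0,0,0]]
    - [[-0.006,0,0.001],[0,0,0]]
    - [[-0.006,0,0],[0,0,0]]

```text
time: 6.43
tool_pos: [0.5636, -0.042, 0.1047]
tcp_rot: [3.139, -0.04, 0.022]
ft_force: [6.7, -0.7, 10.5]
width: -0.0
```

Call:
step_arm:
  series:
    - [[-0.008,0,0.001],[0,0,0]]
    - [[-0.01,0,0],[0,0,0]]
    - [[-0.01,0,0],[0,0,0]]
    - [[0,0,0],[0,0,0]]

```text
time: 6.77
tool_pos: [0.555, -0.0421, 0.1046]
tcp_rot: [3.139, -0.04, 0.022]
ft_force: [6.4, -0.7, 13.5]
width: 0.0001
```

Run:
```python
from h import *
go([.48,-.04,.1047],-.024)
w=grab("wrist","e_wrist");t=grab("top")
m,cs=blobs(t,(0,0,0),(180,255,60),(300,200,350,250),8)
for c in cs[:3]: print(cv2.boundingRect(c))
cv2.imwrite("pics/e_top.png",cv2.resize(t["frame"][150:280,250:420],None,fx=4,fy=4))
```

```text
pos [ 0.555  -0.0421  0.1046] t 6.77 F [ 6.4  -0.71 13.54] w 0.0001
shift units [-0.25   -0.0007 -0.0038] rows>= 1.7987549282974857
x-axis yaw -0.0254 turn units(x toward yaw, and +pi) [np.float64(-0.00046118810856046044), np.float64(0.9995388118914397)]
tool z [ 0.0142 -0.0026 -0.9999] rotmat
 [[ 1.    -0.025  0.014]
 [-0.025 -1.    -0.003]
 [ 0.014  0.002 -1.   ]]
(301, 200, 36, 50)
```

View pics/e_wrist.png

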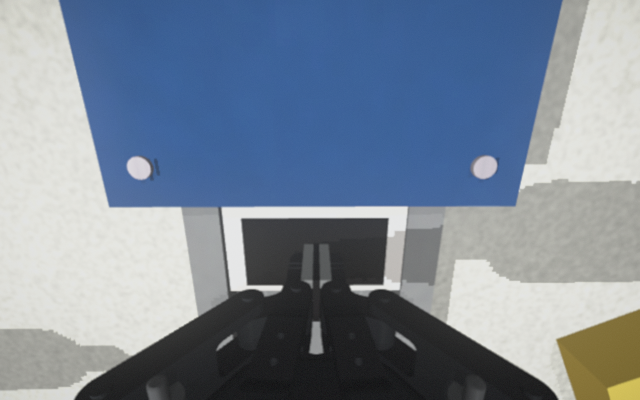

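View pics/e_top.png

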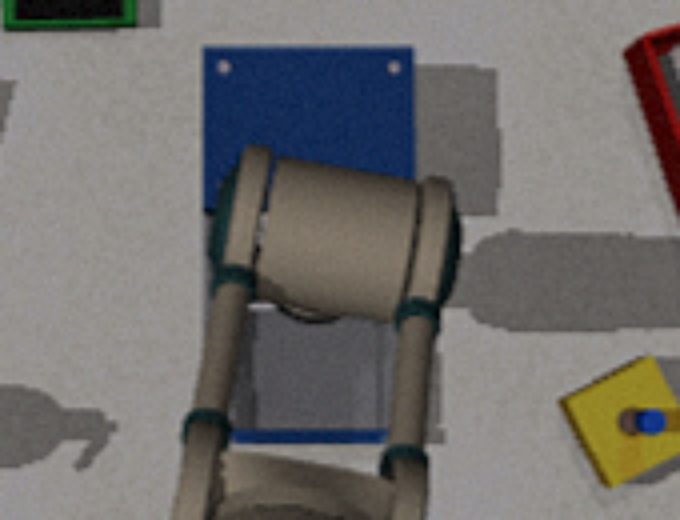

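The fingertips sit in the pad (columns 242–388, rows 219–286 of the wrist image), and the pad looks to have moved away from the hood. I'll compute how far.

```bash
cat >> h.py <<'E'
def pad(w,z=.032):
    # pad far/near edge: gradient along columns beside fingers
    g=cv2.GaussianBlur(cv2.cvtColor(w["frame"],cv2.COLOR_BGR2GRAY),(5,3),0).astype(int)
    return g
E
python3 - <<'E'
from h import *
w=grab("wrist")
print(onz(w,[[316,219],[265,286],[243,250],[388,250],[316,207]],.032).round(4), onz(w,[[316,207]],.046).round(4))
g=cv2.cvtColor(w["frame"],cv2.COLOR_BGR2GRAY);print(g[205:300:1,265].tolist())
E
```

```text
[[ 0.5777 -0.0432  0.032 ]
 [ 0.5359 -0.0119  0.032 ]
 [ 0.5599 -0.0013  0.032 ]
 [ 0.5578 -0.0835  0.032 ]
 [ 0.5846 -0.0433  0.032 ]] [[ 0.5896 -0.0434  0.046 ]]
[104, 140, 197, 228, 230, 230, 229, 229, 230, 229, 230, 230, 213, 143, 79, 61, 63, 64, 66, 66, 66, 66, 64, 63, 66, 65, 61, 64, 66, 64, 64, 62, 65, 65, 61, 64, 63, 62, 62, 62, 63, 63, 63, 61, 62, 62, 61, 61, 63, 62, 62, 63, 62, 60, 61, 61, 61, 61, 60, 59, 60, 59, 62, 59, 58, 58, 59, 60, 54, 56, 57, 58, 58, 54, 56, 56, 55, 54, 53, 80, 157, 224, 230, 228, 225, 205, 168, 159, 159, 158, 144, 101, 59, 43, 42]
```

Call:
step_arm:
  series:
    - [[-0.01,0,0],[0,0,0]]
    - [[-0.013,0,0],[0,0,0]]
    - [[-0.013,0,0],[0,0,0]]
    - [[-0.013,0,0],[0,0,0]]

```text
time: 7.25
tool_pos: [0.5411, -0.0419, 0.1046]
tcp_rot: [3.139, -0.04, 0.025]
ft_force: [6.9, 0.0, 12.6]
width: -0.0001
```

Call:
step_arm:
  series:
    - [[-0.013,0,0],[0,0,0]]
    - [[-0.013,0,0],[0,0,0]]
    - [[-0.013,0,0],[0,0,0]]
    - [[-0.013,0,0],[0,0,0]]
    - [[-0.013,0,0],[0,0,0]]

```text
time: 7.67
tool_pos: [0.5218, -0.0415, 0.1046]
tcp_rot: [3.138, -0.04, 0.025]
ft_force: [8.2, -0.9, 12.5]
width: 0.0002
```

Call:
step_arm:
  series:
    - [[-0.013,0,0],[0,0,0]]
    - [[-0.013,0,0],[0,0,0]]
    - [[-0.013,0,0],[0,0,0]]
    - [[-0.013,0,0],[0,0,0]]
    - [[-0.013,0,0],[0,0,0]]

```text
time: 8.08
tool_pos: [0.5025, -0.0411, 0.1046]
tcp_rot: [3.138, -0.04, 0.026]
ft_force: [8.0, -1.2, 14.0]
width: 0.0
```

Call:
step_arm:
  series:
    - [[-0.013,0,0],[0,0,0]]
    - [[-0.013,0,0],[0,0,0]]
    - [[-0.013,0,0],[0,0,0]]
    - [[-0.01,0,0],[0,0,0]]
    - [[-0.008,0,0],[0,0,0]]

```text
time: 8.5
tool_pos: [0.4855, -0.0408, 0.1046]
tcp_rot: [3.138, -0.04, 0.026]
ft_force: [7.5, -0.2, 13.4]
width: 0.0
```

Run:
```python
from h import *
go([.48,-.04,.1047],-.024)
w=grab("wrist","f_wrist")
```

```text
pos [ 0.4855 -0.0408  0.1046] t 8.5 F [ 7.46 -0.2  13.37] w 0.0
shift units [-0.0185 -0.002  -0.0006] rows>= 0.13407231450000884
x-axis yaw -0.0257 turn units(x toward yaw, and +pi) [np.float64(-0.0005423045331985015), np.float64(0.9994576954668016)]
tool z [ 0.0168 -0.0034 -0.9999] rotmat
 [[ 1.    -0.026  0.017]
 [-0.026 -1.    -0.003]
 [ 0.017  0.003 -1.   ]]
```

View pics/f_wrist.png

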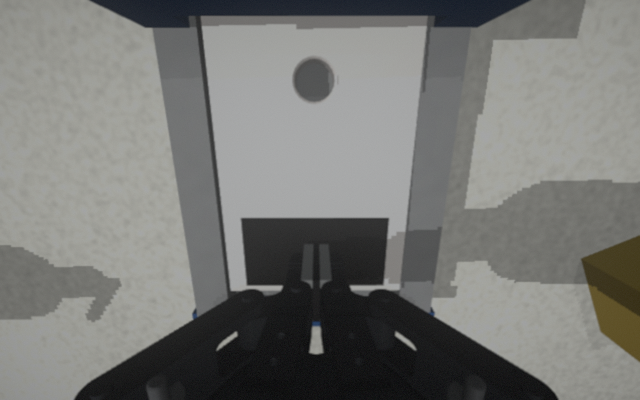

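The pad sits at the same pixels in the wrist image, so it hasn't slipped. The well is now visible at (314, 80), and about 15 mm of travel remains.

Call:
step_arm:
  series:
    - [[-0.007,0,0],[0,0,0]]
    - [[-0.007,0,0],[0,0,0]]
    - [[-0.007,0,0],[0,0,0]]
    - [[-0.007,0,0],[0,0,0]]

```text
time: 8.88
tool_pos: [0.4775, -0.0406, 0.1046]
tcp_rot: [3.138, -0.04, 0.027]
ft_force: [6.9, -0.3, 13.9]
width: 0.0001
```

Call:
step_arm:
  series:
    - [[-0.005,0,0],[0,0,0]]
    - [[-0.005,0,0],[0,0,0]]
    - [[-0.005,0,0],[0,0,0]]

```text
time: 9.13
tool_pos: [0.473, -0.0405, 0.1046]
tcp_rot: [3.138, -0.04, 0.027]
ft_force: [8.1, 0.5, 14.4]
width: 0.0001
```

Call:
step_arm:
  series:
    - [[-0.004,0,0],[0,0,0]]
    - [[-0.004,0,0],[0,0,0]]

```text
time: 9.3
tool_pos: [0.4707, -0.0405, 0.1046]
tcp_rot: [3.138, -0.04, 0.027]
ft_force: [8.6, -0.9, 14.4]
width: 0.0001
```

Call:
step_arm:
  series:
    - [[-0.004,0,0],[0,0,0]]
    - [[-0.004,0,0],[0,0,0]]

```text
time: 9.47
tool_pos: [0.4683, -0.0404, 0.1046]
tcp_rot: [3.138, -0.04, 0.027]
ft_force: [8.1, -0.3, 14.0]
width: 0.0001
```

Call:
step_arm:
  series:
    - [[-0.004,0,0],[0,0,0]]
    - [[-0.004,0,0],[0,0,0]]

```text
time: 9.63
tool_pos: [0.4667, -0.0404, 0.1046]
tcp_rot: [3.138, -0.041, 0.03]
ft_force: [10.0, 0.7, 11.7]
width: 0.0002
```

Call:
step_arm:
  series:
    - [[-0.003,0,0],[0,0,0]]
    - [[0,0,0],[0,0,0]]

```text
time: 9.8
tool_pos: [0.4658, -0.0404, 0.1046]
tcp_rot: [3.138, -0.041, 0.03]
ft_force: [9.7, 0.4, 12.5]
width: 0.0001
```

Run:
```python
from h import *
go([.46,-.04,.1047],-.024)
w=grab("wrist","g_wrist");s=grab("scene")
cv2.imwrite("pics/g_scene.png",cv2.resize(s["frame"][130:250,210:370],None,fx=5,fy=5,interpolation=cv2.INTER_CUBIC))
```

```text
pos [ 0.4658 -0.0404  0.1046] t 9.8 F [ 9.75  0.4  12.49] w 0.0001
shift units [-0.0195 -0.0009 -0.0007] rows>= 0.14046360600136903
x-axis yaw -0.0259 turn units(x toward yaw, and +pi) [np.float64(-0.0006068344974542413), np.float64(0.9993931655025458)]
tool z [ 0.0193 -0.0039 -0.9998] rotmat
 [[ 0.999 -0.026  0.019]
 [-0.026 -1.    -0.004]
 [ 0.019  0.003 -1.   ]]
```

View pics/g_wrist.png

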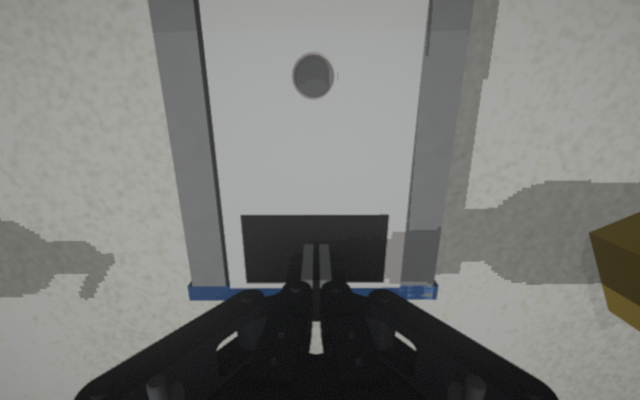

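View pics/g_scene.png

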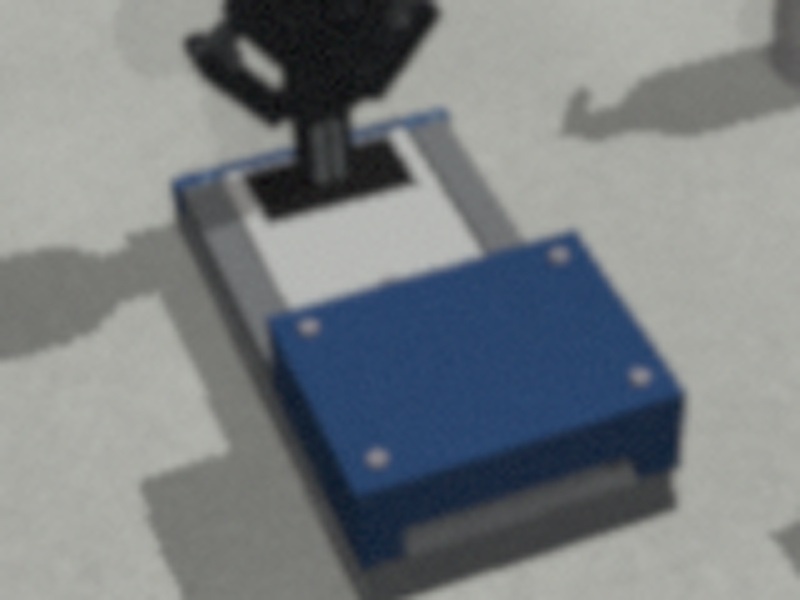

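The pad has shifted in the image (row 219 to 215) while Fx rose, and there is no gap to the blue stop, so the plate is against it. I'll lift off.

Call:
step_arm:
  series:
    - [[0.005,0,-0.01],[0,0,0]]
    - [[0,0,-0.03],[0,0,0]]
    - [[0,0,-0.1],[0,0,0]]
    - [[0,0,-0.12],[0,0,0]]
    - [[0,0,-0.12],[0,0,0]]

```text
time: 10.32
tool_pos: [0.457, -0.0384, 0.2154]
tcp_rot: [-3.14, 0.039, 0.01]
ft_force: [0.1, -0.8, -0.2]
width: 0.0005
```

Call:
step_arm:
  series:
    - [[0,0,-0.12],[0,0,0]]
    - [[0,0,-0.04],[0,0,0]]
    - [[0,0,0],[0,0,0]]
    - [[0,0,0],[0,0,0]]
  hand: 1

```text
time: 10.65
tool_pos: [0.4583, -0.0386, 0.2631]
tcp_rot: [-3.141, 0.039, 0.002]
ft_force: [0.4, -0.6, -1.0]
width: 0.0481
```

Run:
```python
from h import *
go([.4479,-.269,.25],-.024)
w=grab("wrist","i_wrist");s=grab("scene");t=grab("top")
m,c1=blobs(t,(100,120,40),(125,255,255),(395,240,425,270),3);m,c2=blobs(s,(100,120,40),(125,255,255),(165,150,195,185),3)
def cen(c): M=cv2.moments(c);return [M["m10"]/M["m00"],M["m01"]/M["m00"]]
print("cap centre tri",tri(t,cen(c1[0]),s,cen(c2[0])).round(4))
print("cap top z.110",onz(t,[cen(c1[0])],.108).round(4))
```

```text
pos [ 0.4583 -0.0386  0.2631] t 10.65 F [ 0.38 -0.63 -0.98] w 0.0481
shift units [-0.0154  0.7686  0.0438] rows>= 5.539241083668604
x-axis yaw -0.0251 turn units(x toward yaw, and +pi) [np.float64(-0.00034369935190004414), np.float64(0.9996563006480998)]
tool z [-0.0013  0.     -1.    ] rotmat
 [[ 1.    -0.025 -0.001]
 [-0.025 -1.     0.   ]
 [-0.001  0.    -1.   ]]
cap centre tri [ 0.448  -0.2712  0.1004]
cap top z.110 [[ 0.448  -0.2702  0.108 ]]
```

View pics/i_wrist.png

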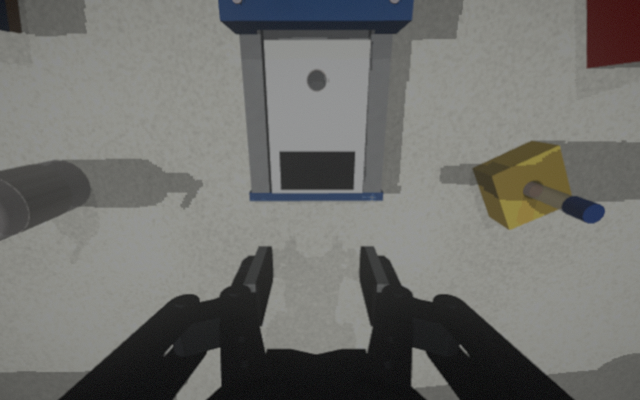

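```bash
cat >> h.py <<'E'
def well(w,roi,z=.032):
    g=cv2.cvtColor(w["frame"],cv2.COLOR_BGR2GRAY);x0,y0,x1,y1=roi
    sub=g[y0:y1,x0:x1];th,_=cv2.threshold(sub,0,255,cv2.THRESH_OTSU);m=(sub<th).astype(np.uint8)
    cs,_=cv2.findContours(m,cv2.RETR_EXTERNAL,cv2.CHAIN_APPROX_NONE);c=max(cs,key=cv2.contourArea)
    e=cv2.fitEllipse(c);px=np.array(e[0])+[x0,y0];return px,e[1],onz(w,[px],z)[0]
E
python3 - <<'E'
from h import *
w=grab("wrist");t=grab("top")
print(well(w,(298,60,338,100)))
# pad + plate rows
g=cv2.cvtColor(w["frame"],cv2.COLOR_BGR2GRAY)
m,cs=blobs(w,(0,0,0),(180,255,70),(272,146,362,192),100)
q=cv2.boxPoints(cv2.minAreaRect(cs[0]));print("pad",q.round(1).tolist(),onz(w,[cv2.minAreaRect(cs[0])[0]],.032).round(4))
print(g[185:202,270].tolist())
print("well top",proj(t,[[.562,-.0415,.032]]))
cv2.imwrite("pics/j_top.png",cv2.resize(t["frame"][150:280,280:440],None,fx=5,fy=4.5,interpolation=cv2.INTER_CUBIC))
m,cs=blobs(w,(100,100,30),(125,255,255),(540,180,620,240),20)
print("cap",cv2.minAreaRect(cs[0]),onz(w,[[590,212]],.11))
E
```

```text
(array([316.61412048,  78.41360664]), (18.762041091918945, 20.896656036376953), array([ 0.56102364, -0.0417994 ,  0.032     ]))
pad [[280.0, 188.0], [280.0, 152.0], [354.0, 152.0], [354.0, 188.0]] [[ 0.4704 -0.04    0.032 ]]
[62, 63, 63, 60, 61, 58, 63, 65, 69, 73, 75, 74, 76, 76, 82, 103, 130]
well top [[326.07656528 217.18043674]]
cap ((587.7694702148438, 210.44432067871094), (36.10258102416992, 20.340147018432617), 19.29004669189453) [[ 0.44712621 -0.26598494  0.11      ]]
```

View pics/j_top.png

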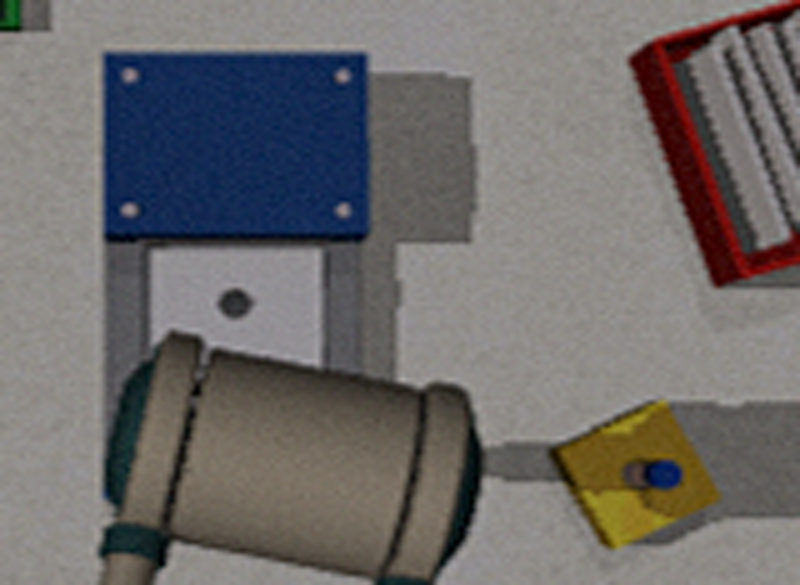

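Call:
step_arm:
  series:
    - [[-0.003,0.11,0.008],[0,0,0]]
    - [[-0.003,0.11,0.008],[0,0,0]]
    - [[-0.003,0.11,0.008],[0,0,0]]
    - [[-0.003,0.11,0.008],[0,0,0]]
    - [[-0.003,0.11,0.008],[0,0,0]]

```text
time: 11.32
tool_pos: [0.4501, -0.2048, 0.25]
tcp_rot: [-3.14, 0.039, 0.003]
ft_force: [1.4, 0.3, 0.6]
width: 0.0853
```

Call:
step_arm:
  series:
    - [[0,0.11,0],[0,0,0]]
    - [[0,0.11,0],[0,0,0]]
    - [[0,0,0],[0,0,0]]
    - [[0,0,0],[0,0,0]]

```text
time: 11.65
tool_pos: [0.4487, -0.2711, 0.2498]
tcp_rot: [-3.14, 0.044, 0.003]
ft_force: [0.2, 0.9, -1.2]
width: 0.0855
```

Run:
```python
from h import *
go([.4479,-.269,.151],-.024)
w=grab("wrist","k_wrist")
m,cs=blobs(w,(100,100,30),(125,255,255),(200,150,450,330),20)
for c in cs: print(cv2.minAreaRect(c))
print(proj(w,[[.4479,-.269,.11],[.4479,-.269,.04]]))
```

```text
pos [ 0.4487 -0.2711  0.2498] t 11.65 F [ 0.22  0.9  -1.22] w 0.0855
shift units [-0.002  -0.0062  0.3295] rows>= 2.370903424314449
x-axis yaw -0.0283 turn units(x toward yaw, and +pi) [np.float64(-0.0013562444251915254), np.float64(0.9986437555748084)]
tool z [-0.002   0.0017 -1.    ] rotmat
 [[ 1.    -0.028 -0.002]
 [-0.028 -1.     0.002]
 [-0.002 -0.002 -1.   ]]
((314.5, 214.0), (20.0, 19.0), 90.0)
[[313.35119431 212.50400745]
 [314.07291519 187.61798613]]
```

View pics/k_wrist.png

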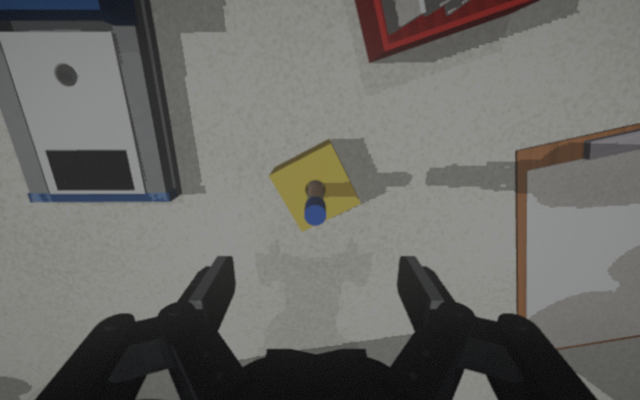

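Run:
```python
from h import *
w=grab("wrist")
m,cs=blobs(w,(95,60,20),(130,255,255),(280,190,350,245),20)
c=cs[0][:,0];print(c.min(0),c.max(0))
b=c.max(0)[1];l=c.min(0)[0];r_=c.max(0)[0]
print("near edge x+.009",onz(w,[[314,b+.5]],.11)[0]+[.009,0,0]); print(onz(w,[[l-.5,214],[r_+.5,214]],.11).mean(0))
go([.448,-.270,.151],-.024)
```

```text
[307 197] [327 224]
near edge x+.009 [ 0.44633753 -0.26774605  0.11      ]
[ 0.44636733 -0.27039338  0.11      ]
pos [ 0.4486 -0.2689  0.2502] t 11.75 F [ 0.16 -0.21 -0.53] w 0.0858
shift units [-0.0013  0.0045  0.3307] rows>= 2.3795960822802598
x-axis yaw -0.0255 turn units(x toward yaw, and +pi) [np.float64(-0.00048264884429604813), np.float64(0.999517351155704)]
tool z [-0.002   0.0022 -1.    ] rotmat
 [[ 1.    -0.026 -0.002]
 [-0.026 -1.     0.002]
 [-0.002 -0.002 -1.   ]]
```

Tube at about (0.447, -0.270). I'll descend and grip the cap.

Call:
step_arm:
  series:
    - [[-0.005,0.004,0.09],[0,0,0]]
    - [[0,0,0.09],[0,0,0]]
    - [[0,0,0.08],[0,0,0]]
    - [[0,0,0.05],[0,0,0]]
    - [[0,0,0.02],[0,0,0]]

```text
time: 12.17
tool_pos: [0.4463, -0.2681, 0.1498]
tcp_rot: [-3.138, 0.037, 0.007]
ft_force: [0.1, 0.5, 0.5]
width: 0.0855
```

Call:
step_arm:
  series:
    - [[0,0,0],[0,0,0]]
    - [[0,0,0],[0,0,0]]
    - [[0,0,0],[0,0,0]]

```text
time: 12.42
tool_pos: [0.4484, -0.2708, 0.1534]
tcp_rot: [3.14, -0.038, 0.003]
ft_force: [1.0, -0.4, 0.2]
width: 0.0852
```

Run:
```python
from h import *
go([.447,-.270,.151],-.024)
w=grab("wrist","l_wrist")
```

```text
pos [ 0.4484 -0.2708  0.1534] t 12.42 F [ 1.   -0.39  0.23] w 0.0852
shift units [-0.0046 -0.0027  0.0081] rows>= 0.06991860580112752
x-axis yaw -0.0244 turn units(x toward yaw, and +pi) [np.float64(-0.00011409343760443566), np.float64(0.9998859065623955)]
tool z [ 0.0018 -0.0015 -1.    ] rotmat
 [[ 1.    -0.024  0.002]
 [-0.024 -1.    -0.002]
 [ 0.002  0.001 -1.   ]]
```

View pics/l_wrist.png

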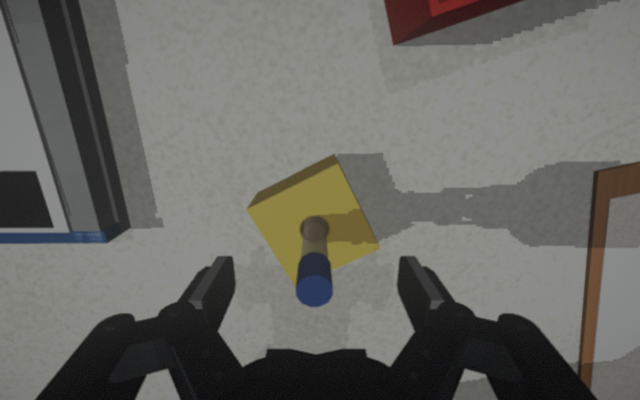

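The cap (column 314, top at row ~290) is centred between the pads (232 and 400). I'll close the gripper.

Call:
step_arm:
  series:
    - [[0,0,0],[0,0,0]]
    - [[0,0,0],[0,0,0]]
    - [[0,0,0],[0,0,0]]
    - [[0,0,0],[0,0,0]]
    - [[0,0,0],[0,0,0]]
  hand: -1
  newtons: 30

```text
time: 12.88
tool_pos: [0.4476, -0.2709, 0.1524]
tcp_rot: [3.141, -0.04, 0.0]
ft_force: [0.2, -0.7, 0.9]
width: 0.0258
```

Call:
step_arm:
  series:
    - [[0,0,0],[0,0,0]]
    - [[0,0,0],[0,0,0]]
    - [[0,0,0],[0,0,0]]

```text
time: 13.13
tool_pos: [0.4476, -0.2708, 0.1524]
tcp_rot: [3.141, -0.04, 0.0]
ft_force: [-0.6, 0.7, 1.8]
width: 0.0169
```

Run:
```python
from h import *
go([.447,-.270,.27],-.024)
w=grab("wrist","m_wrist")
```

```text
pos [ 0.4476 -0.2708  0.1524] t 13.13 F [-0.63  0.73  1.83] w 0.0169
shift units [-0.0022 -0.0026 -0.392 ] rows>= 2.81998529937342
x-axis yaw -0.0252 turn units(x toward yaw, and +pi) [np.float64(-0.0003938952587635335), np.float64(0.9996061047412365)]
tool z [ 2.e-04 -1.e-04 -1.e+00] rotmat
 [[ 1.    -0.025  0.   ]
 [-0.025 -1.    -0.   ]
 [ 0.     0.    -1.   ]]
```

View pics/m_wrist.png

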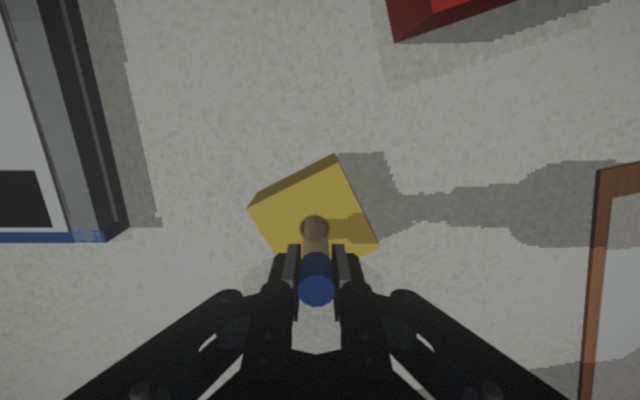

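Call:
step_arm:
  series:
    - [[0,0,-0.03],[0,0,0]]
    - [[0,0,-0.07],[0,0,0]]
    - [[0,0,-0.1],[0,0,0]]
    - [[0,0,-0.1],[0,0,0]]
    - [[0,0,0],[0,0,0]]

```text
time: 13.6
tool_pos: [0.45, -0.2728, 0.2485]
tcp_rot: [3.134, -0.039, 0.015]
ft_force: [-0.4, -0.9, -0.9]
width: 0.017
```

Run:
```python
from h import *
go([.561,-.0417,.2425],-.024)
w=grab("wrist","n_wrist")
```

```text
pos [ 0.45   -0.2728  0.2485] t 13.6 F [-0.4  -0.93 -0.95] w 0.017
shift units [ 0.3504 -0.7794  0.0173] rows>= 6.148942073200697
x-axis yaw -0.025 turn units(x toward yaw, and +pi) [np.float64(-0.00032135064423614537), np.float64(0.9996786493557639)]
tool z [ 0.0092 -0.0077 -0.9999] rotmat
 [[ 1.    -0.025  0.009]
 [-0.025 -1.    -0.008]
 [ 0.009  0.007 -1.   ]]
```

View pics/n_wrist.png

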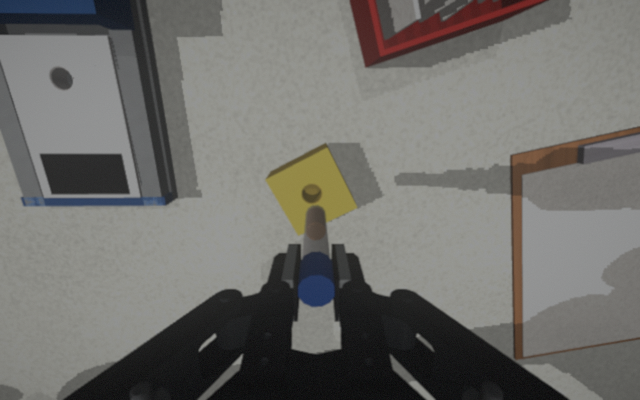

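The tube is out of the stand and held straight (foot at about (316, 215)). I'll move it over the well.

Call:
step_arm:
  series:
    - [[0.043,-0.097,0],[0,0,0]]
    - [[0.043,-0.097,0],[0,0,0]]
    - [[0.043,-0.097,0],[0,0,0]]
    - [[0.043,-0.097,0],[0,0,0]]
    - [[0.043,-0.097,0],[0,0,0]]

```text
time: 14.07
tool_pos: [0.5155, -0.1255, 0.2414]
tcp_rot: [-3.141, 0.04, 0.003]
ft_force: [-0.5, -0.3, 0.6]
width: 0.0171
```

Call:
step_arm:
  series:
    - [[0.043,-0.097,0],[0,0,0]]
    - [[0.043,-0.097,0],[0,0,0]]
    - [[0.043,-0.097,0],[0,0,0]]
    - [[0,0,0],[0,0,0]]
    - [[0,0,0],[0,0,0]]

```text
time: 14.48
tool_pos: [0.5565, -0.0393, 0.2412]
tcp_rot: [3.141, -0.034, -0.003]
ft_force: [-0.8, -0.7, 0.5]
width: 0.017
```

Call:
step_arm:
  series:
    - [[0,0,0],[0,0,0]]
    - [[0,0,0],[0,0,0]]
    - [[0,0,0],[0,0,0]]

```text
time: 14.73
tool_pos: [0.556, -0.0418, 0.242]
tcp_rot: [3.141, -0.042, -0.001]
ft_force: [0.3, 0.3, -0.7]
width: 0.017
```

Run:
```python
from h import *
go([.561,-.0417,.1844],-.024)
w=grab("wrist","o_wrist")
s=state();tz=R.from_rotvec(s["tcp_rot"]).apply([0,0,1]);print(s["tool_pos"]+tz*.1424, proj(w,[s["tool_pos"]+tz*.1424,[.561,-.0417,.032]]))
```

```text
pos [ 0.556  -0.0418  0.242 ] t 14.73 F [ 0.34  0.28 -0.67] w 0.017
shift units [ 0.0167 -0.0008  0.1921] rows>= 1.3870880989013479
x-axis yaw -0.0267 turn units(x toward yaw, and +pi) [np.float64(-0.0008704372870137663), np.float64(0.9991295627129863)]
tool z [-7.e-04 -3.e-04 -1.e+00] rotmat
 [[ 1.    -0.027 -0.001]
 [-0.027 -1.    -0.   ]
 [-0.001  0.    -1.   ]]
[ 0.55607852 -0.04183034  0.09973967] [[315.58182734 210.61924491]
 [315.40204069 182.39860164]]
```

View pics/o_wrist.png

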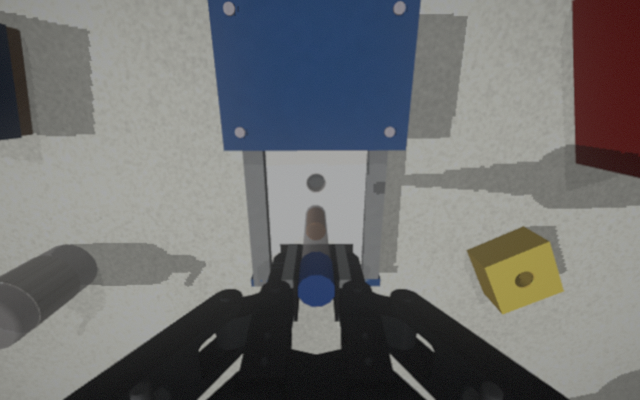

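The well appears at (316, 183), matching the prediction of (315.4, 182.4). I'll shift 5 mm in x, lower to just above the plate and check the foot up close.

Call:
step_arm:
  series:
    - [[0.017,0,0.04],[0,0,0]]
    - [[0,0,0.06],[0,0,0]]
    - [[0,0,0.05],[0,0,0]]
    - [[0,0,0.02],[0,0,0]]
    - [[0,0,0],[0,0,0]]

```text
time: 15.2
tool_pos: [0.5607, -0.0411, 0.189]
tcp_rot: [-3.141, 0.041, 0.007]
ft_force: [-0.7, 0.3, -0.2]
width: 0.017
```

Call:
step_arm:
  series:
    - [[0,0,0],[0,0,0]]
    - [[0,0,0],[0,0,0]]
    - [[0,0,0],[0,0,0]]
    - [[0,0,0],[0,0,0]]

```text
time: 15.53
tool_pos: [0.5622, -0.0409, 0.1921]
tcp_rot: [3.141, -0.04, 0.003]
ft_force: [0.2, -0.9, 0.3]
width: 0.0166
```

Run:
```python
from h import *
go([.561,-.0417,.1844],-.024)
w=grab("wrist");s_=grab("scene");t=grab("top")
s=state();Rm=R.from_rotvec(s["tcp_rot"]);f=s["tool_pos"]+Rm.apply([0,0,.1424])
a=np.linspace(0,2*np.pi,24,endpoint=False)
foot=f+np.c_[.008*np.cos(a),.008*np.sin(a),0*a];wl=np.array([.561,-.0417,.032])+np.c_[.0095*np.cos(a),.0095*np.sin(a),0*a]
im=w["frame"][130:270,230:400].copy();im=cv2.resize(im,None,fx=4,fy=4,interpolation=cv2.INTER_CUBIC);cv2.imwrite("pics/p_raw.png",im)
for P,c in((foot,(0,0,255)),(wl,(0,255,0))):
    for u in proj(w,P): cv2.circle(im,tuple(int(v) for v in (u-[230,130])*4),2,c,-1)
cv2.imwrite("pics/p.png",im); print(f)
cv2.imwrite("pics/p_s.png",cv2.resize(s_["frame"][110:230,210:370],None,fx=5,fy=5,interpolation=cv2.INTER_CUBIC))
```

```text
pos [ 0.5622 -0.0409  0.1921] t 15.53 F [ 0.17 -0.85  0.28] w 0.0166
shift units [-0.004   0.0027  0.0257] rows>= 0.18774669306981775
x-axis yaw -0.0252 turn units(x toward yaw, and +pi) [np.float64(-0.000374278062206603), np.float64(0.9996257219377934)]
tool z [ 1.8e-03 -4.0e-04 -1.0e+00] rotmat
 [[ 1.    -0.025  0.002]
 [-0.025 -1.    -0.   ]
 [ 0.002  0.    -1.   ]]
[ 0.56206093 -0.04085296  0.04935137]
```

View pics/p.png

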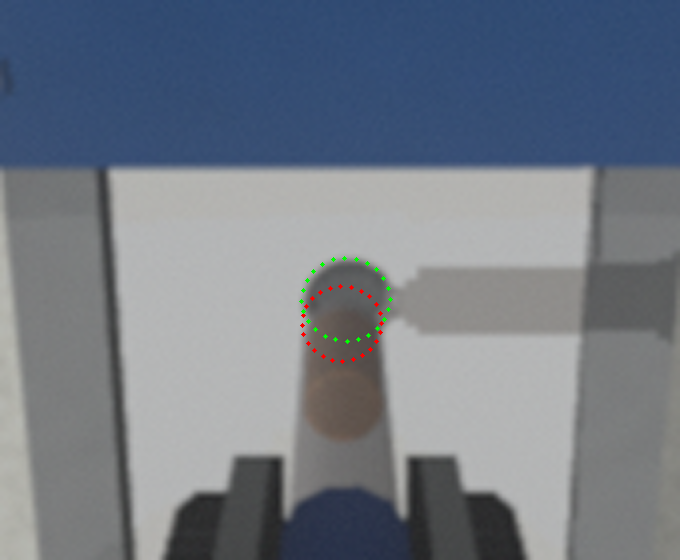

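View pics/p_s.png

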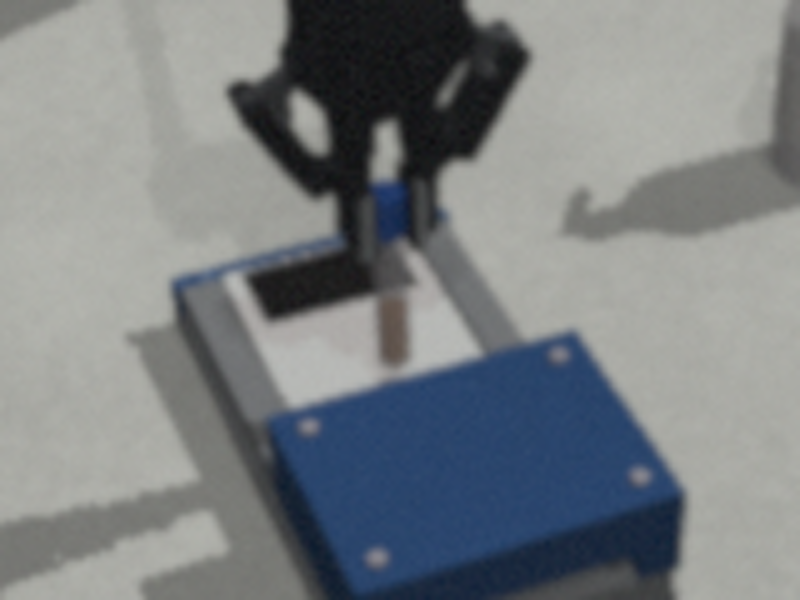

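Run:
```python
from h import *
go([.561,-.0417,.1844],-.024)
w=grab("wrist")
im=w["frame"][185:245,295:340].copy();im=cv2.resize(im,None,fx=10,fy=10,interpolation=cv2.INTER_LINEAR)
im=cv2.convertScaleAbs(im,alpha=1.6,beta=-90);cv2.imwrite("pics/q.png",im)
```

```text
pos [ 0.5619 -0.0408  0.1918] t 15.68 F [ 0.62 -0.43  0.22] w 0.0169
shift units [-0.003   0.003   0.0245] rows>= 0.17893409894151557
x-axis yaw -0.0251 turn units(x toward yaw, and +pi) [np.float64(-0.00033665075297873955), np.float64(0.9996633492470212)]
tool z [ 1.e-03 -3.e-04 -1.e+00] rotmat
 [[ 1.    -0.025  0.001]
 [-0.025 -1.    -0.   ]
 [ 0.001  0.    -1.   ]]
```

View pics/q.png

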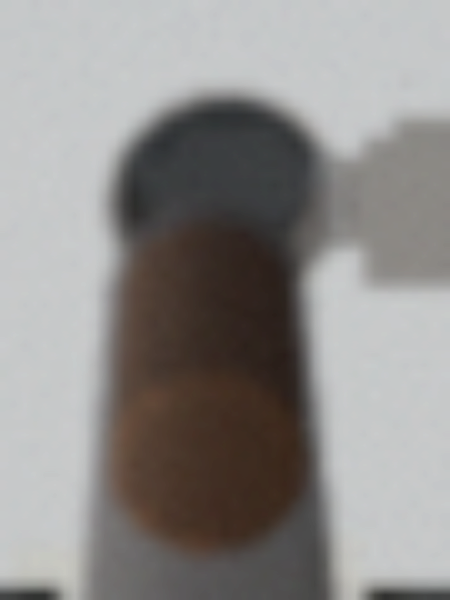

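Run:
```python
from h import *
w=grab("wrist");s=state();Rm=R.from_rotvec(s["tcp_rot"])
for h in(0,.001,.002,.003,.004):
  f=s["tool_pos"]+Rm.apply([0,0,.1424-h])
  print(h,[ (proj(w,f+[rr,0,0])[0]*10-[2950,1850]).round(0).tolist() for rr in(.0063,.007,.008)])
print("well",[(proj(w,[.561+d,-.0417,.032])[0]*10-[2950,1850]).round(0).tolist() for d in(-.0095,0,.0095)])
# stand hole check for camera bias: liquid top surface etc. cap top
f=s["tool_pos"]+Rm.apply([0,0,.1424-.1]);print("captop near/centre", (proj(w,[f-[.009,0,0],f])).round(1))
m,cs=blobs(w,(95,60,20),(130,255,255),(280,240,350,330),20);c=cs[0][:,0];print(c.min(0),c.max(0))
```

```text
0 [[204.0, 184.0], [204.0, 176.0], [203.0, 164.0]]
0.001 [[204.0, 188.0], [204.0, 180.0], [203.0, 168.0]]
0.002 [[204.0, 192.0], [204.0, 184.0], [203.0, 172.0]]
0.003 [[204.0, 197.0], [204.0, 188.0], [203.0, 176.0]]
0.004 [[204.0, 201.0], [204.0, 192.0], [203.0, 180.0]]
well [[219.0, 299.0], [217.0, 196.0], [214.0, 91.0]]
captop near/centre [[315.8 302.6]
 [315.3 286.7]]
[297 252] [335 307]
```

The tube sits about 2.5 mm behind the TCP axis: both the foot and cap edges appear 3–4 px lower than predicted. I'll correct for that, go closer and look again.

Call:
step_arm:
  series:
    - [[0.005,0.002,0.01],[0,0,0]]
    - [[0,0,0.01],[0,0,0]]
    - [[0,0,0.01],[0,0,0]]
    - [[0,0,0],[0,0,0]]
    - [[0,0,0],[0,0,0]]

```text
time: 16.2
tool_pos: [0.563, -0.0414, 0.1817]
tcp_rot: [-3.141, 0.04, 0.002]
ft_force: [-0.3, -0.1, 0.1]
width: 0.017
```

Run:
```python
from h import *
go([.5635,-.0414,.1544],-.024)
w=grab("wrist");s=state();Rm=R.from_rotvec(s["tcp_rot"])
f=s["tool_pos"]+Rm.apply([0,0,.1424])+[-.0025,-.0003,0]
a=np.linspace(0,2*np.pi,16,endpoint=False)
im=w["frame"][180:250,290:345].copy();im=cv2.resize(im,None,fx=8,fy=8,interpolation=cv2.INTER_LINEAR)
im=cv2.convertScaleAbs(im,alpha=1.6,beta=-90)
for c,rr,z,col in((f,.008,0,(0,0,255)),([.561,-.0417,.032],.0095,0,(0,255,0))):
  for u in proj(w,np.array(c)+np.c_[rr*np.cos(a),rr*np.sin(a),0*a]): cv2.circle(im,tuple(int(v) for v in (u-[290,180]+.5)*8),2,col,-1)
cv2.imwrite("pics/r.png",im);print(f)
```

```text
pos [ 0.563  -0.0414  0.1817] t 16.2 F [-0.31 -0.13  0.13] w 0.017
shift units [ 0.0019 -0.0001  0.0911] rows>= 0.6553197606065574
x-axis yaw -0.0252 turn units(x toward yaw, and +pi) [np.float64(-0.00036985802931160537), np.float64(0.9996301419706882)]
tool z [-1.e-03  1.e-04 -1.e+00] rotmat
 [[ 1.    -0.025 -0.001]
 [-0.025 -1.     0.   ]
 [-0.001 -0.    -1.   ]]
[ 0.56052874 -0.0417403   0.03958005]
```

View pics/r.png

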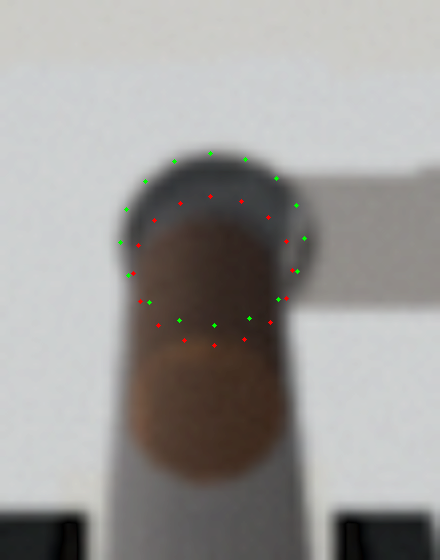

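Call:
step_arm:
  series:
    - [[0.001,0.0025,0.007],[0,0,0]]
    - [[0,0,0.007],[0,0,0]]
    - [[0,0,0.007],[0,0,0]]
    - [[0,0,0.007],[0,0,0]]

```text
time: 16.58
tool_pos: [0.5634, -0.0422, 0.1736]
tcp_rot: [3.141, -0.04, -0.0]
ft_force: [0.4, 0.1, -0.7]
width: 0.017
```

Call:
step_arm:
  series:
    - [[0,0,0.005],[0,0,0]]
    - [[0,0,0.005],[0,0,0]]
    - [[0,0,0],[0,0,0]]

```text
time: 16.83
tool_pos: [0.5633, -0.0422, 0.1704]
tcp_rot: [-3.141, 0.04, 0.001]
ft_force: [-0.4, -0.5, 0.9]
width: 0.0172
```

There is no resistance with the foot about 4 mm below the plate top, so it has entered the well. I'll continue down.

Call:
step_arm:
  series:
    - [[0,0,0.007],[0,0,0]]
    - [[0,0,0.007],[0,0,0]]
    - [[0,0,0.007],[0,0,0]]
    - [[0,0,0.007],[0,0,0]]

```text
time: 17.17
tool_pos: [0.5635, -0.0422, 0.1622]
tcp_rot: [3.141, -0.04, 0.0]
ft_force: [0.4, 0.1, -0.2]
width: 0.017
```

Call:
step_arm:
  series:
    - [[0,0,0.006],[0,0,0]]
    - [[0,0,0.006],[0,0,0]]
    - [[0,0,0],[0,0,0]]

```text
time: 17.42
tool_pos: [0.5633, -0.0422, 0.1584]
tcp_rot: [-3.141, 0.04, 0.001]
ft_force: [0.1, 0.8, -0.6]
width: 0.017
```

Call:
step_arm:
  series:
    - [[0,0,0.005],[0,0,0]]
    - [[0,0,0.003],[0,0,0]]
    - [[0,0,0],[0,0,0]]

```text
time: 17.67
tool_pos: [0.5634, -0.0422, 0.1562]
tcp_rot: [3.141, -0.039, -0.0]
ft_force: [0.5, 0.6, -0.6]
width: 0.0171
```

Call:
step_arm:
  series:
    - [[0,0,0.003],[0,0,0]]
    - [[0,0,0.002],[0,0,0]]
    - [[0,0,0],[0,0,0]]

```text
time: 17.92
tool_pos: [0.5634, -0.0422, 0.1548]
tcp_rot: [3.141, -0.039, -0.0]
ft_force: [-0.2, -0.1, -0.5]
width: 0.017
```

Call:
step_arm:
  series:
    - [[0,0,0.003],[0,0,0]]
    - [[0,0,0],[0,0,0]]

```text
time: 18.08
tool_pos: [0.5637, -0.0423, 0.1544]
tcp_rot: [3.141, -0.039, 0.001]
ft_force: [-1.0, 0.6, 2.5]
width: 0.0172
```

Call:
step_arm:
  series:
    - [[0,0,0.002],[0,0,0]]
    - [[0,0,0],[0,0,0]]

```text
time: 18.25
tool_pos: [0.5639, -0.0422, 0.1544]
tcp_rot: [3.141, -0.039, 0.002]
ft_force: [-0.3, 0.0, 5.6]
width: 0.017
```

The foot touched bottom at TCP z = 0.1544, as predicted. I'll release.

Call:
step_arm:
  series:
    - [[0,0,0],[0,0,0]]
    - [[0,0,0],[0,0,0]]
    - [[0,0,0],[0,0,0]]
    - [[0,0,0],[0,0,0]]
    - [[0,0,0],[0,0,0]]
  hand: 1

```text
time: 18.67
tool_pos: [0.5634, -0.0422, 0.1532]
tcp_rot: [3.141, -0.039, -0.001]
ft_force: [-0.7, -0.1, 0.0]
width: 0.0763
```

Call:
step_arm:
  series:
    - [[0,0,0],[0,0,0]]
    - [[0,0,0],[0,0,0]]
    - [[0,0,-0.01],[0,0,0]]
    - [[0,0,-0.04],[0,0,0]]
    - [[0,0,-0.08],[0,0,0]]

```text
time: 19.08
tool_pos: [0.5617, -0.0419, 0.1904]
tcp_rot: [-3.14, 0.04, 0.01]
ft_force: [0.4, 0.5, 0.6]
width: 0.0854
```

Call:
step_arm:
  series:
    - [[0,0,-0.1],[0,0,0]]
    - [[0,0,-0.1],[0,0,0]]
    - [[-0.1,0,0],[0,0,0]]
    - [[-0.1,0,0],[0,0,0]]
    - [[-0.1,0,0],[0,0,0]]

```text
time: 19.5
tool_pos: [0.4728, -0.0399, 0.2532]
tcp_rot: [3.141, -0.039, 0.002]
ft_force: [-1.0, -0.7, -0.4]
width: 0.0856
```

Call:
step_arm:
  series:
    - [[-0.1,0,0],[0,0,0]]
    - [[-0.05,0,0],[0,0,0]]
    - [[0,0,0],[0,0,0]]
    - [[0,0,0],[0,0,0]]
    - [[0,0,0],[0,0,0]]

```text
time: 19.92
tool_pos: [0.4298, -0.0391, 0.253]
tcp_rot: [3.141, -0.04, 0.004]
ft_force: [0.9, 1.2, -0.5]
width: 0.0853
```

Run:
```python
from h import *
go([.5635,-.0414,.1544],-.024)
w=grab("wrist","s_wrist");s=grab("scene");t=grab("top")
a=np.vstack([cv2.resize(s["frame"][110:230,210:370],None,fx=4,fy=4,interpolation=cv2.INTER_CUBIC)])
cv2.imwrite("pics/s_scene.png",a)
def cen(c): M=cv2.moments(c);return [M["m10"]/M["m00"],M["m01"]/M["m00"]]
m,c1=blobs(t,(100,120,40),(125,255,255),(310,205,350,240),3);m,c2=blobs(w,(95,60,20),(130,255,255),(290,80,345,300),10)
print([cen(c) for c in c1[:3]],[cen(c) for c in c2[:3]])
print("tops",proj(t,[[.561,-.042,.112]]),proj(w,[[.561,-.042,.112]]),proj(s,[[.561,-.042,.112]]))
cv2.imwrite("pics/s_top.png",cv2.resize(t["frame"][150:280,280:440],None,fx=5,fy=4.5,interpolation=cv2.INTER_CUBIC))
```

```text
pos [ 0.4298 -0.0391  0.253 ] t 19.92 F [ 0.85  1.21 -0.48] w 0.0853
shift units [ 0.4448 -0.0037  0.3298] rows>= 3.983765854668336
x-axis yaw -0.0252 turn units(x toward yaw, and +pi) [np.float64(-0.0003882714296735948), np.float64(0.9996117285703263)]
tool z [ 2.5e-03 -6.0e-04 -1.0e+00] rotmat
 [[ 1.    -0.025  0.003]
 [-0.025 -1.    -0.001]
 [ 0.003  0.001 -1.   ]]
[[327.59090909090907, 214.5681818181818]] [[317.0, 174.5]]
tops [[327.41675576 215.37349754]] [[314.85096106  22.82667134]] [[287.14993403 161.17456633]]
```

View pics/s_wrist.png

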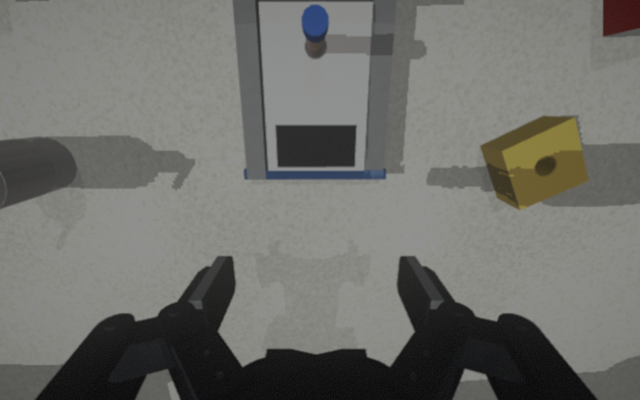

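View pics/s_scene.png

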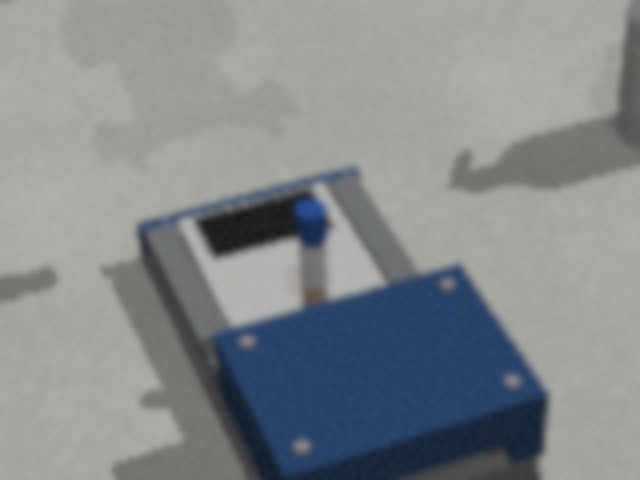

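View pics/s_top.png

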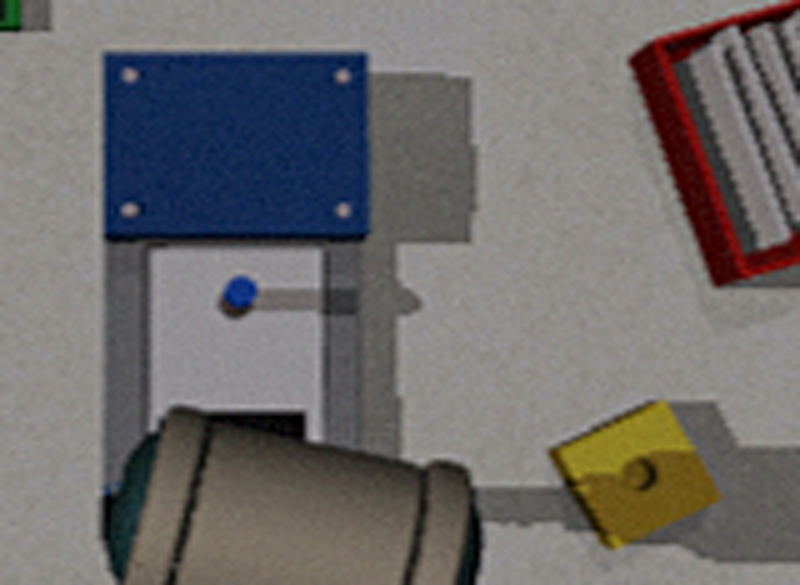

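The wrist view shows the tube upright in the well (cap at (315, 22)) and the plate's white front edge touching the blue stop at row ~170. In the top view the cap is at (327.6, 214.6), against a prediction of (327.4, 215.4). One last check of the plate against its earlier position.

Run:
```python
from h import *
w=grab("wrist");s=state();print(s["joint_velocities"].round(3))
m,cs=blobs(w,(0,0,0),(180,255,70),(266,118,364,170),100)
print("pad",onz(w,[cv2.minAreaRect(cs[0])[0]],.032).round(4))
g=cv2.cvtColor(w["frame"],cv2.COLOR_BGR2GRAY);print(g[160:184,320].tolist());print(w["frame"][164:176,320].tolist())
```

```text
[ 0.    -0.003  0.006  0.001  0.003  0.001]
pad [[ 0.4714 -0.0404  0.032 ]]
[42, 44, 44, 43, 42, 57, 100, 140, 144, 137, 111, 76, 62, 65, 65, 65, 62, 65, 81, 109, 128, 130, 129, 132]
[[42, 42, 42], [58, 57, 56], [100, 100, 100], [140, 140, 139], [145, 144, 143], [140, 137, 135], [121, 112, 106], [98, 77, 66], [91, 64, 48], [93, 66, 51], [93, 66, 51], [94, 66, 51]]
```

Run:
```python
from bench import r,state
print(r.hand_in(),state()["time"])
```

```text
the job is handed in; nothing more can be done
the job is handed in; nothing more can be done
```

I drew the plate out to the front stop, then stood the blue-capped tube in its well, let go, backed away and handed the job in. No verdict was reported. The last logged move ended at 19.9 s of the 67 s allowed.

- **Plate:** I pressed with about 12–14 N and dragged it roughly 100 mm. At the end the drag force rose and the fingertips began to slip, which is how I knew it had reached the stop. The largest combined finger force I read was about 17 N, against the 25 N limit.
- **Tube:** It sat about 2.5 mm off the tool axis in the grip, so I corrected for that before lowering it. It met no resistance going in and touched bottom at the predicted height.
- **Last checks:**
  - In the top view, the upright cap was within 1 pixel (about 2–3 mm) of where it should be.
  - No gap showed between the plate and the stop.
  - The pad's centre read 0.4714 m, against 0.4704 m when the plate was first drawn out. That 1 mm difference is within the camera's 2 mm accuracy, so the pictures cannot rule out a shift that small.
  - The gripper was open and clear of everything.
- **Other objects:** The arm did not go near the pump bottle, glove box or swab bin. I did not re-measure their positions at the end.

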